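# Close the desk humidifier and start it

### The job

The desk humidifier has been refilled and its lid put back at the wrong angle, so it sits up on the orange locating pin. With a fingertip push the lid round by its mist nozzle until the notch in its rim meets the pin, press the lid down fully home, flush with the tank's rim, and then press the white start button on the front. Do not lift the lid off or force it down on the pin, and leave the other things on the desk where they are.

Things in the scene. Friction and masses are not known exactly. Their poses are not given: they have to be found in the camera images.
- humidifier: Cream desk humidifier, oak band round its foot; fixed. Origin: on the desk under the centre of the round tank; z up; -x is its front (start button), +x its back (locating pin). Tank 156 mm in diameter, rim 92 mm above the desk; a round recess in its top, 127 mm wide and 12 mm deep, takes the lid. In front a control deck, 76 mm wide and 68 mm high, reaches 128 mm from the tank's centre.
- locating_pin (a point): Round-topped rigid orange pin, 7 mm in diameter, 6.5 mm high from the recess floor, 57 mm from the tank's centre at its back (+x of the humidifier). This point is its top, 86.5 mm above the desk. An orange tab in the tank's rim just outside the lid's edge marks its place while the lid covers it. The lid goes down only when the notch is over the pin.
- lid_centre (a point): Centre of the lid's upper face, on a 34 mm aluminium press pad. Lid: dark slate disc 124 mm wide, 12 mm thick. It turns either way about the tank's axis and stays where it is left, gripped by a seal (0.09 N m turns it, about 4 N pushes it down, 8 N pulls it up). At the start it rests on the pin, face 98.5 mm above the desk, 6.5 mm above the rim; fully home the face is flush at 92 mm.
- nozzle_top (a point): Centre of the top of the mist nozzle: a round cream spout on the lid, 20 mm in diameter and 22 mm high above the lid's face, rigid with the lid, 38 mm from the lid's centre and on the same radius as the notch. Push it sideways to turn the lid.
- notch (a point): The notch in the lid's rim, at the height of the lid's upper face, 57 mm from the lid's centre: through the full thickness, open to the rim, 12 mm deep radially and 13 mm wide here, so it drops over the 7 mm pin within 3 mm either way.
- lid (a joint): Height of the lid above its seated place, m: 0.0065 when it rests on the pin, 0 when it is fully home, more when it is lifted.
- start_button_top (a point): Centre of the top of the white round start button, 22 mm in diameter, on the control deck 104 mm in front of the tank's centre; its top is 85 mm above the desk when up. It is pressed straight down.
- start_button (a joint): Travel of the start button, m: 0 up, 0.005 fully pressed; a spring (about 4 N when fully down) brings it back up.
- card_case: Slim silver card case lying flat, 63 x 96 x 9 mm, a bystander; origin at the centre of its underside, on the desk.
- ink_bottle: Square dark blue ink bottle with black cap, 50 x 50 x 60 mm, a bystander; origin at the centre of its underside, on the desk.
- fountain_pen: Black fountain pen with a gold band, 13 x 137 x 13 mm, a bystander; origin at the centre of its underside, on the desk.
- eraser: Blue and white eraser, 20 x 44 x 12 mm, a bystander; origin at the centre of its underside, on the desk.
- matchbox: Red matchbox, 37 x 54 x 16 mm, a bystander; origin at the centre of its underside, on the desk.
Not all that is in view belongs to the job. There is more than one size of the humidifier; the job needs the larger.

How it is judged:
By the outcome, as a careful person would: the job done as asked, in the order asked, and still so for the second after the job is handed in, with the robot touching nothing.
It also fails if it takes over 64 s, if anything falls off the work surface, if the arm or the gripper's body presses on something with over 40 N, if the wrist force passes 120 N, or if a joint passes its speed limit or range.

### The arm

A 6-joint arm with a two-finger parallel gripper is mounted at the origin on the work surface; the furniture and walls round the work are solid. World frame = base frame: x ahead of the robot, y to its left, z up, the work surface at z = 0. Lengths are in m, angles in rad, forces in N, time in s.
With the tool pointing down it reaches from about 0.25 to 0.775 m from the base axis. Payload 4 kg.
Tool frame: the origin (TCP) lies on the centre line of the jaws, within the pads' length; the fingertips stand 17 mm ahead of it and the grasp point (between the pads) lies 2 mm behind it; z points along the fingers, y is the line along which they close (so a half turn about z gives the same grasp; the last joint's range is limited). The gripper opens to 94 mm and grips with 3 to 60 N. Pads are 16 mm wide; open, the fingers measure 119 mm over their backs; the gripper's body (75 mm by 177 mm) begins 78 mm behind the grasp point.
Start: joints at [-1.298, 0.087, 1.371, -0, 1.684, -0.103], TCP at [0.202, -0.512, 0.223] pointing down, gripper open.
Joint ranges: [-3.1, 3.1], [-0.76, 2.03], [0.27, 2.55], [-1.08, 4.22], [0.17, 2.65], [-2.57, 2.57]. Speed limits (rad/s): [2.79, 2.79, 3.14, 3.14, 3.14, 3.14].

### API

Orientations are given as [roll, pitch, yaw] about the fixed x, y, z axes, in that order (R = Rz(yaw) Ry(pitch) Rx(roll)).
In Python, from bench import robot gives the robot as it stands.
- The arm moves only by the tool servo_tool, never from a script. Its argument "plan" is a list of rows, each a list of 7 numbers: the shift along the tool's x, y, z normalised to -1 to 1, where 1 is 0.1 m, then the turn, a rotation vector about the tool's x, y, z normalised to -1 to 1, where 1 is pi/2 rad, then the finger opening in mm, from 0 to 94. In form: [[x, y, z, ax, ay, az, gripper], ...]. A call has 1 to 12 rows; each row is the pose to reach, as a shift and turn from the pose commanded when the call began, along the tool's axes at that moment; what a row does not reach only later rows make up. A row lasts 1/12 s, in which the tool goes at most 41.7 mm and 7.16 degrees, less where a joint would pass 70% of its speed; a pose out of reach is approached as far as the arm can. A call with a number of a shift or a turn outside -1 to 1 is refused whole. A call with a gripper value outside its range is refused whole. The fingers move at their own pace and stop on an object; the grip force is fixed at half the most. Time passes only in rows, so rows that repeat a pose let the fingers close. It gives the time, the measured TCP pose, the force, the opening and the grip force at its end, in the units of the state.
- robot.get_obs(): the state, without advancing time (a new reading comes with each control period).
- robot.snapshot(name): name is "scene" or "top" or "wrist"; returns the picture (480x640x3 uint8, red, green, blue); there is no depth.
- robot.camera_params(name): a dict with "camera_matrix" (3x3 intrinsics, pixels), "distortion" ([k1, k2, p1, p2, k3] as OpenCV has them; the pictures are not rectified), "rvec" (rotation vector, rad) and "tvec" (3), from world to camera coordinates, as OpenCV has them; the wrist camera has in their place "tool_from_camera" (4x4, takes a point from camera to tool coordinates, whose origin is the TCP and whose axes are the flange's). Camera axes: x right, y down, z forward; pixel columns grow to the right and rows downward; lengths in m; the calibration is good to about 2 mm. A picture is of the moment at which its call begins: read the wrist's pose just before it. camera_params takes no time and is no camera call.
- robot.close_job(): hands the job in; it is judged then, once.
Trained networks look in the newest picture that a camera, given by its name, has taken for a name from the list of things; names that differ only in an ending like _2 or _b are one class to them, and where a whole thing is asked for, a point or a joint stands for the part that bears it (a point fixed in the world has none). Each returns a list of dicts, best first, with "conf" (0 to 1); they miss things now and then, are a little off and sometimes report something else, mostly with a low value. They report only what shows in the picture. A call takes as long as a camera call. They do not tell look-alikes from the thing itself.
- robot.find_in(thing, camera): "extent" ([centre column, centre row, width, height] in pixels, round what is visible of it).
The state is a dict: "time": time; "joint_positions": joint angles; "qvel": joint speeds; "joint_torque": joint torques, N m; "tool_pos": TCP position; "ee_rot": TCP orientation; "wrist_force": force on the tool from outside, world axes, zero at the start; "wrist_torque": the same for the moment, N m; "width": finger opening in m; "finger_force": force on a finger pad.
Only numpy, scipy, OpenCV 4.12 (cv2) and the standard library are available. Lean on these libraries where they do the work, as an engineer would, in place of code of your own. Each camera call takes 0.05 s, during which the arm holds its last target. There are 200 camera calls.

## Working session

There is one attempt and no reset: what is moved stays moved. The work goes in short steps, Python scripts to look and compute and a tool call to move; the robot and the scene stay as the last step left them, time stands still between calls to the robot, and variables do not carry over. Pictures are saved under pics/ and viewed, at most 10 in all, crops included, and the job is handed in when it is done.

Besides the shell and the picture viewer there is one more tool, called after "Request:" as a command line: name --pt "numbers of a row" for each row, then --argument value for the rest. servo_tool: Moves the arm, as the interface text tells. Scaled input: -1 to 1 covers 0.1 m each way for a shift and pi/2 rad each way for a turn. Its arguments: {"type":"object","properties":{"plan":{"type":"array","items":{"type":"array","items":{"type":"number"}}}},"required":["plan"]}

```bash
mkdir -p pics
cat > h.py <<'E'
import numpy as np, cv2
from bench import robot
def ray(cam,px):
    p=robot.camera_params(cam);K=np.array(p["camera_matrix"]);d=np.array(p["distortion"])
    u=cv2.undistortPoints(np.array([[px]],float),K,d)[0,0];v=np.array([u[0],u[1],1])
    R=cv2.Rodrigues(np.array(p["rvec"],float))[0];t=np.array(p["tvec"],float).ravel()
    return -R.T@t,R.T@v
def onz(cam,px,z):
    o,v=ray(cam,px);return o+v*(z-o[2])/v[2]
def proj(cam,P):
    p=robot.camera_params(cam)
    return cv2.projectPoints(np.array(P,float).reshape(-1,3),np.array(p["rvec"],float),np.array(p["tvec"],float),np.array(p["camera_matrix"]),np.array(p["distortion"]))[0].reshape(-1,2)
def snap(cam,f=None):
    im=robot.snapshot(cam)
    if f: cv2.imwrite("pics/"+f,cv2.cvtColor(im,cv2.COLOR_RGB2BGR))
    return im
E
python3 - <<'E'
from h import *
snap("top","top0.png");snap("scene","scene0.png")
Z=dict(humidifier=.092,lid_centre=.0985,nozzle_top=.1205,notch=.0985,start_button_top=.085,locating_pin=.0865)
for n,z in Z.items():
  for c in("top","scene"):
    for r in robot.find_in(n,c)[:3]:
        print(n,c,round(r["conf"],2),np.round(r["extent"]),np.round(onz(c,r["extent"][:2],z),3))
o=robot.get_obs();print(o["time"],o["tool_pos"],o["ee_rot"])
E
```

```text
humidifier top 0.79 [406. 264.  66.  96.] [ 0.563 -0.064  0.092]
humidifier top 0.6 [317. 255.  52.  71.] [0.589 0.138 0.092]
humidifier scene 0.94 [298. 258.  59.  53.] [0.563 0.178 0.092]
humidifier scene 0.86 [352. 217.  80.  64.] [ 0.533 -0.013  0.092]
lid_centre top 0.61 [408. 254.  55.  49.] [ 0.584 -0.069  0.099]
lid_centre scene 0.75 [290. 249.  37.  25.] [0.591 0.17  0.099]
lid_centre scene 0.63 [348. 200.  46.  30.] [ 0.574 -0.062  0.099]
nozzle_top top 0.79 [404. 257.  52.  56.] [ 0.575 -0.058  0.121]
nozzle_top top 0.59 [313. 250.  41.  39.] [0.595 0.145 0.121]
nozzle_top scene 0.73 [292. 249.  35.  24.] [0.572 0.187 0.12 ]
nozzle_top scene 0.67 [346. 197.  49.  30.] [ 0.569 -0.042  0.12 ]
notch top 0.92 [312. 248.  39.  36.] [0.603 0.147 0.099]
notch top 0.75 [407. 255.  50.  52.] [ 0.583 -0.067  0.099]
notch scene 0.89 [291. 249.  32.  26.] [0.587 0.168 0.099]
notch scene 0.64 [345. 200.  54.  30.] [ 0.581 -0.057  0.099]
start_button_top scene 0.38 [386. 211.   9.   5.] [ 0.478 -0.088  0.085]
locating_pin top 0.96 [315. 257.  50.  64.] [0.586 0.141 0.087]
locating_pin top 0.88 [404. 267.  72.  93.] [ 0.557 -0.061  0.087]
locating_pin scene 0.95 [296. 259.  62.  57.] [0.568 0.18  0.087]
locating_pin scene 0.63 [354. 215.  83.  67.] [ 0.539 -0.03   0.087]
0.7 [ 0.20185798 -0.51165187  0.22252784] [3.14145960e+00 1.84919435e-05 3.75764835e-01]
```

View pics/top0.png

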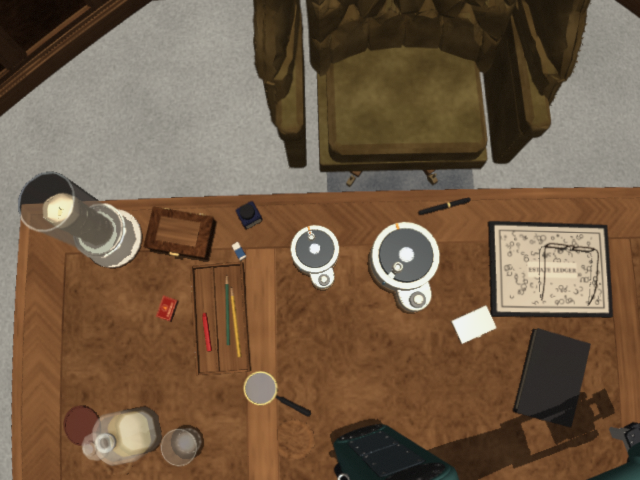

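View pics/scene0.png

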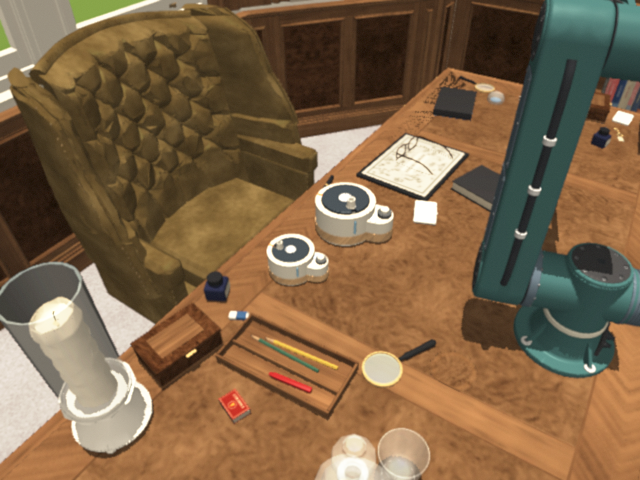

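The larger humidifier is at about (405,258) in the top view: pad (407,255), nozzle (398,267), orange tab (397,226) and button (416,298). I'll crop closer.

Run:
```python
from h import *
im=cv2.imread("pics/top0.png")
cv2.imwrite("pics/c1.png",cv2.resize(im[215:320,360:455],None,fx=5.7,fy=5.7,interpolation=cv2.INTER_CUBIC))
```

```text
(no output)
```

View pics/c1.png

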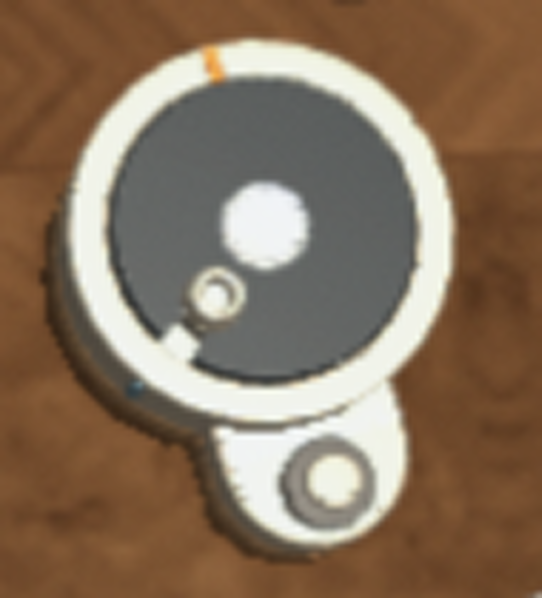

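Run:
```python
from h import *
for n,p,z in [("pad",(264,225),.0985),("nozzle",(216,292),.1205),("notch",(184,343),.0985),("tab",(215,65),.092),("button",(337,480),.085),("rimC",(262,232),.092)]:
    q=(360+(p[0]+.5)/5.7-.5,215+(p[1]+.5)/5.7-.5); print(n,np.round(q,1),np.round(onz("top",q,z),4))
for p,z,n in [((346,198),.0985,"pad"),((350.5,203),.1205,"noz"),((384,211),.085,"btn")]:print(n,np.round(onz("scene",p,z),4))
```

```text
pad [405.9 254.1] [ 0.5843 -0.0646  0.0985]
nozzle [397.5 265.8] [ 0.5545 -0.0408  0.1205]
notch [391.9 274.8] [ 0.5379 -0.0302  0.0985]
tab [397.3 226. ] [ 0.6517 -0.0494  0.092 ]
button [418.7 298.8] [ 0.4829 -0.0905  0.085 ]
rimC [405.6 255.3] [ 0.5826 -0.0647  0.092 ]
pad [ 0.5822 -0.066   0.0985]
noz [ 0.5475 -0.028   0.1205]
btn [ 0.482  -0.0854  0.085 ]
```

```bash
cat >> h.py <<'E'
from scipy.spatial.transform import Rotation as Ro
C=np.array([.584,-.065]);PSI=13.7
def rows(T):
    "T: (x,y,z,yawdeg) world targets, tool down -> rows from the present pose"
    o=robot.get_obs();R0=Ro.from_euler("xyz",o["ee_rot"])
    print("t",round(o["time"],2),"pos",np.round(o["tool_pos"],4),"yaw",round(np.degrees(o["ee_rot"][2]),1),"F",np.round(o["wrist_force"],1))
    for x,y,z,w in T:
        s=R0.inv().apply(np.array([x,y,z])-o["tool_pos"])/.1
        r=(R0.inv()*Ro.from_euler("xyz",[np.pi,0,np.radians(w)])).as_rotvec()/(np.pi/2)
        print(np.round(np.r_[s,r],3).tolist())
def ring(th,r,back):
    a=np.radians(th);return C+r*np.array([np.cos(a),np.sin(a)])-back*np.array([np.sin(a),-np.cos(a)])
E
python3 - <<'E'
from h import *
s=np.array([.202,-.512,.223]);g=np.array([.5355,-.065,.18])
rows([(*(s+(g-s)*f),21.5+120.5*f) for f in(.25,.5,.75,1)])
E
```

```text
t 0.7 pos [ 0.2019 -0.5117  0.2225] yaw 21.5 F [-0.3  0.4  0.1]
[1.186, -0.73, 0.103, 0.0, 0.0, -0.334]
[2.371, -1.463, 0.21, 0.0, 0.0, -0.669]
[3.557, -2.197, 0.317, 0.0, 0.0, -1.004]
[4.743, -2.931, 0.425, 0.0, 0.0, -1.339]
```

Request:
servo_tool --pt "0.95 -0.586 0 0 0 0 0" --pt "0.95 -0.586 0 0 0 0 0" --pt "0.95 -0.586 0 0 0 0 0" --pt "0.95 -0.586 0 0 0 0 0"

```text
time: 1.03
tool_pos: [0.2713, -0.4188, 0.2231]
ee_rot: [-3.142, -0.002, 0.381]
wrist_force: [0.8, 0.6, -0.3]
width: 0.0708
finger_force: 0.0
```

Request:
servo_tool --pt "0.95 -0.586 0 0 0 0 0" --pt "0.95 -0.586 0 0 0 0 0" --pt "0.95 -0.586 0 0 0 0 0" --pt "0.95 -0.586 0 0 0 0 0"

```text
time: 1.37
tool_pos: [0.3378, -0.3299, 0.223]
ee_rot: [-3.142, -0.002, 0.381]
wrist_force: [-0.5, 0.5, -0.2]
width: 0.0439
finger_force: 0.0
```

Request:
servo_tool --pt "0.95 -0.586 0 0 0 0 0" --pt "0.95 -0.586 0 0 0 0 0" --pt "0.95 -0.586 0 0 0 0 0" --pt "0.95 -0.586 0 0 0 0 0"

```text
time: 1.7
tool_pos: [0.4045, -0.2411, 0.2227]
ee_rot: [-3.141, -0.002, 0.381]
wrist_force: [-0.6, 0.1, -0.6]
width: 0.0177
finger_force: 0.0
```

Request:
servo_tool --pt "0.95 -0.586 0 0 0 0 0" --pt "0.95 -0.586 0 0 0 0 0" --pt "0.95 -0.586 0 0 0 0 0" --pt "0.95 -0.586 0 0 0 0 0"

```text
time: 2.03
tool_pos: [0.4712, -0.1521, 0.2223]
ee_rot: [-3.141, -0.001, 0.38]
wrist_force: [-0.6, -1.0, 0.8]
width: 0.0003
finger_force: 0.0
```

Request:
servo_tool --pt "0.95 -0.586 0 0 0 -1 0" --pt "0.95 -0.586 0 0 0 -1 0" --pt "0.95 -0.586 0 0 0 -1 0" --pt "0.95 -0.586 0 0 0 -1 0" --pt "0.95 -0.586 0 0 0 -1 0" --pt "0.95 -0.586 0 0 0 -1 0" --pt "0.95 -0.586 0 0 0 -1 0" --pt "0.95 -0.586 0 0 0 -1 0" --pt "0.95 -0.586 0 0 0 -1 0" --pt "0.95 -0.586 0 0 0 -1 0" --pt "0.95 -0.586 0 0 0 -1 0" --pt "0.95 -0.586 0 0 0 -1 0"

```text
time: 3.03
tool_pos: [0.536, -0.0674, 0.2224]
ee_rot: [-3.141, 0.001, 1.88]
wrist_force: [0.8, -0.1, 0.6]
width: 0.0006
finger_force: 0.0
```

Run:
```python
from h import *
rows([(.5355,-.065,.18,142),(.5355,-.065,.125,142)])
snap("wrist","w1.png")
```

```text
t 3.03 pos [ 0.536  -0.0674  0.2224] yaw 107.7 F [ 0.8 -0.1  0.6]
[0.025, 0.003, 0.424, -0.001, 0.001, -0.381]
[0.025, 0.003, 0.974, -0.001, 0.001, -0.381]
```

View pics/w1.png

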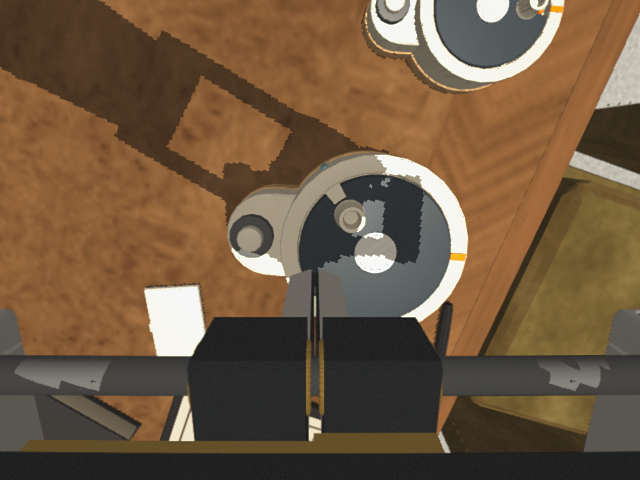

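The wrist view agrees: nozzle (350,216), pad (376,252), tab (458,257), button (249,239), with the finger short of the nozzle. I'll turn those pixels into positions.

```bash
cat >> h.py <<'E'
def wz(px,z):
    o=robot.get_obs();p=robot.camera_params("wrist");T=np.array(p["tool_from_camera"])
    u=cv2.undistortPoints(np.array([[px]],float),np.array(p["camera_matrix"]),np.array(p["distortion"]))[0,0]
    R=Ro.from_euler("xyz",o["ee_rot"]).as_matrix();c=o["tool_pos"]+R@T[:3,3];v=R@T[:3,:3]@np.array([u[0],u[1],1])
    return c+v*(z-c[2])/v[2]
E
python3 - <<'E'
from h import *
for n,p,z in[("noz",(350,216),.1205),("pad",(376,252),.0985),("tab",(458,257),.092),("btn",(249,239),.085),("notch",(334,190),.0985)]:print(n,np.round(wz(p,z),4))
E
```

```text
noz [ 0.5543 -0.0398  0.1205]
pad [ 0.5874 -0.0646  0.0985]
tab [ 0.6554 -0.0492  0.092 ]
btn [ 0.4855 -0.0898  0.085 ]
notch [ 0.5391 -0.0276  0.0985]
```

Request:
servo_tool --pt "0.03 0 0.4 0 0 -0.38 0" --pt "0.03 0 0.4 0 0 -0.38 0" --pt "0.03 0 0.4 0 0 -0.38 0" --pt "0.03 0 0.4 0 0 -0.38 0" --pt "0.03 0 0.4 0 0 -0.38 0" --pt "0.03 0 0.4 0 0 -0.38 0" --pt "0.03 0 0.4 0 0 -0.38 0"

```text
time: 3.67
tool_pos: [0.5352, -0.0634, 0.1824]
ee_rot: [-3.141, 0.0, 2.467]
wrist_force: [-0.1, 0.2, 0.4]
width: 0.0009
finger_force: 0.0
```

Run:
```python
from h import *
rows([(.5355,-.065,.125,142)])
```

```text
t 3.67 pos [ 0.5352 -0.0634  0.1824] yaw 141.4 F [-0.1  0.2  0.4]
[-0.012, -0.01, 0.574, -0.0, 0.0, -0.007]
```

Request:
servo_tool --pt "-0.01 -0.01 0.57 0 0 -0.01 0" --pt "-0.01 -0.01 0.57 0 0 -0.01 0" --pt "-0.01 -0.01 0.57 0 0 -0.01 0"

```text
time: 3.92
tool_pos: [0.5324, -0.0635, 0.1206]
ee_rot: [-3.137, -0.008, 2.485]
wrist_force: [-1.5, 0.7, -0.7]
width: 0.0007
finger_force: 0.0
```

```bash
sed -i 's/^C=.*/C=np.array([.586,-.065]);PSI=13.5/' h.py
python3 - <<'E'
from h import *
rows([(*ring(t,.038,.0225),.125,t) for t in np.arange(140,79,-6)])
E
```

```text
t 3.92 pos [ 0.5324 -0.0635  0.1206] yaw 142.4 F [-1.5  0.7 -0.7]
[-0.044, 0.106, -0.045, -0.003, -0.005, 0.026]
[-0.024, 0.148, -0.045, -0.003, -0.005, 0.093]
[-0.009, 0.192, -0.045, -0.003, -0.005, 0.159]
[0.002, 0.237, -0.045, -0.004, -0.005, 0.226]
[0.007, 0.283, -0.045, -0.004, -0.004, 0.293]
[0.008, 0.329, -0.045, -0.004, -0.004, 0.359]
[0.005, 0.375, -0.046, -0.004, -0.004, 0.426]
[-0.004, 0.42, -0.046, -0.005, -0.004, 0.493]
[-0.017, 0.465, -0.046, -0.005, -0.004, 0.559]
[-0.035, 0.507, -0.046, -0.005, -0.003, 0.626]
[-0.057, 0.548, -0.047, -0.005, -0.003, 0.693]
```

Request:
servo_tool --pt "0 0 0 0 0 0 0" --pt "0 0 0 0 0 0 0" --pt "0 0 0 0 0 0 0"

```text
time: 4.17
tool_pos: [0.5367, -0.0638, 0.1277]
ee_rot: [3.14, 0.004, 2.487]
wrist_force: [-0.4, -0.1, 0.4]
width: 0.0006
finger_force: 0.0
```

Run:
```python
from h import *
rows([(*ring(t,.038,.0225),.125,t) for t in np.arange(140,73,-6)])
```

```text
t 4.17 pos [ 0.5367 -0.0638  0.1277] yaw 142.5 F [-0.4 -0.1  0.4]
[-0.009, 0.082, 0.027, 0.001, 0.002, 0.028]
[0.011, 0.124, 0.027, 0.001, 0.002, 0.095]
[0.026, 0.167, 0.027, 0.001, 0.002, 0.161]
[0.036, 0.212, 0.027, 0.001, 0.002, 0.228]
[0.042, 0.258, 0.027, 0.001, 0.002, 0.295]
[0.043, 0.305, 0.027, 0.002, 0.002, 0.361]
[0.039, 0.351, 0.027, 0.002, 0.002, 0.428]
[0.03, 0.396, 0.027, 0.002, 0.002, 0.495]
[0.017, 0.44, 0.027, 0.002, 0.002, 0.561]
[-0.001, 0.483, 0.028, 0.002, 0.002, 0.628]
[-0.023, 0.523, 0.028, 0.002, 0.002, 0.695]
[-0.05, 0.561, 0.028, 0.002, 0.001, 0.761]
```

Request:
servo_tool --pt "-0.02 0.09 0 0 0 0.03 0" --pt "0 0.13 0 0 0 0.095 0" --pt "0.01 0.175 0 0 0 0.16 0" --pt "0.02 0.22 0 0 0 0.23 0" --pt "0.03 0.265 0 0 0 0.295 0" --pt "0.03 0.31 0 0 0 0.36 0" --pt "0.025 0.36 0 0 0 0.43 0" --pt "0.02 0.405 0 0 0 0.495 0" --pt "0.005 0.45 0 0 0 0.56 0" --pt "-0.01 0.49 0 0 0 0.63 0" --pt "-0.035 0.53 0 0 0 0.695 0" --pt "-0.06 0.57 0 0 0 0.76 0"

```text
time: 5.17
tool_pos: [0.5746, -0.0222, 0.127]
ee_rot: [3.142, 0.002, 1.289]
wrist_force: [-4.2, -0.9, -0.6]
width: 0.0004
finger_force: 1.4
```

Request:
servo_tool --pt "0 0 0 0 0 0 0" --pt "0 0 0 0 0 0 0" --pt "0 0 0 0 0 0 0" --pt "0 0 0 0 0 0 0"

```text
time: 5.5
tool_pos: [0.5753, -0.0217, 0.1263]
ee_rot: [3.14, -0.0, 1.296]
wrist_force: [0.3, -0.8, 0.5]
width: 0.0006
finger_force: 0.0
```

Run:
```python
from h import *
rows([(*ring(t,.038,.0225),.125,t) for t in np.arange(74,21,-6)])
snap("wrist","w2.png")
```

```text
t 5.5 pos [ 0.5753 -0.0217  0.1263] yaw 74.2 F [ 0.3 -0.8  0.5]
[-0.007, -0.003, 0.013, 0.001, -0.0, 0.003]
[0.014, 0.038, 0.013, 0.001, -0.0, 0.069]
[0.031, 0.081, 0.013, 0.001, -0.0, 0.136]
[0.044, 0.126, 0.013, 0.001, -0.0, 0.203]
[0.051, 0.171, 0.013, 0.001, -0.001, 0.269]
[0.054, 0.217, 0.013, 0.001, -0.001, 0.336]
[0.052, 0.264, 0.013, 0.001, -0.001, 0.403]
[0.045, 0.309, 0.013, 0.001, -0.001, 0.469]
[0.033, 0.354, 0.013, 0.001, -0.001, 0.536]
```

View pics/w2.png

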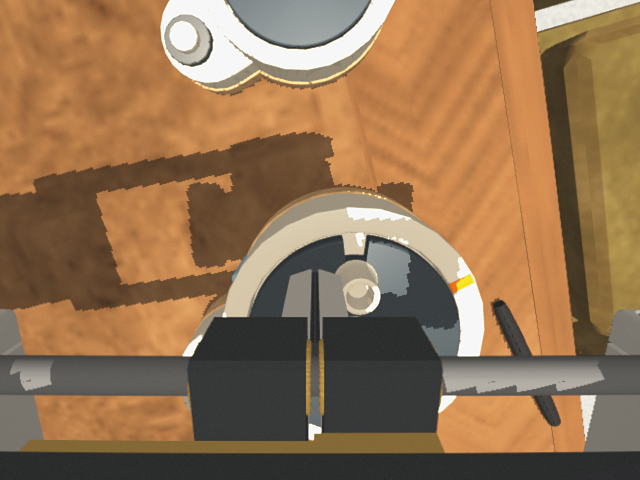

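The finger is against the nozzle (361,295) with the notch at (355,243) and the tab at (461,284), so the push works. I'll measure the angle and continue.

Run:
```python
from h import *
for n,p,z in[("noz",(361,296),.1205),("notch",(355,243),.0985),("tab",(461,284.5),.092)]:
    q=wz(p,z);d=q[:2]-C;print(n,np.round(q,4),np.degrees(np.arctan2(d[1],d[0])))
```

```text
noz [ 0.5973 -0.0285  0.1205] 72.79633845753493
notch [ 0.6019 -0.008   0.0985] 74.37613841894857
tab [ 0.6542 -0.05    0.092 ] 12.408604845039186
```

Request:
servo_tool --pt "0.015 0.04 0 0 0 0.07 0" --pt "0.03 0.08 0 0 0 0.135 0" --pt "0.045 0.125 0 0 0 0.2 0" --pt "0.05 0.17 0 0 0 0.27 0" --pt "0.055 0.215 0 0 0 0.335 0" --pt "0.05 0.265 0 0 0 0.4 0" --pt "0.045 0.31 0 0 0 0.47 0" --pt "0.045 0.31 0 0 0 0.47 0" --pt "0.045 0.31 0 0 0 0.47 0"

```text
time: 6.3
tool_pos: [0.6062, -0.0253, 0.1257]
ee_rot: [-3.141, -0.001, 0.56]
wrist_force: [-0.2, 2.4, 0.5]
width: 0.0003
finger_force: 0.8
```

Run:
```python
from h import *
rows([(*ring(t,.038,.0225),.125,t) for t in np.arange(31.5,12,-3)])
snap("wrist","w3.png")
```

```text
t 6.3 pos [ 0.6062 -0.0253  0.1257] yaw 32.1 F [-0.2  2.4  0.5]
[0.0, 0.008, 0.007, -0.0, -0.001, 0.006]
[0.011, 0.029, 0.007, -0.0, -0.001, 0.04]
[0.021, 0.05, 0.007, -0.0, -0.001, 0.073]
[0.03, 0.071, 0.007, -0.0, -0.001, 0.106]
[0.038, 0.093, 0.007, -0.0, -0.001, 0.14]
[0.044, 0.115, 0.007, -0.0, -0.001, 0.173]
[0.05, 0.137, 0.007, -0.0, -0.001, 0.206]
```

View pics/w3.png

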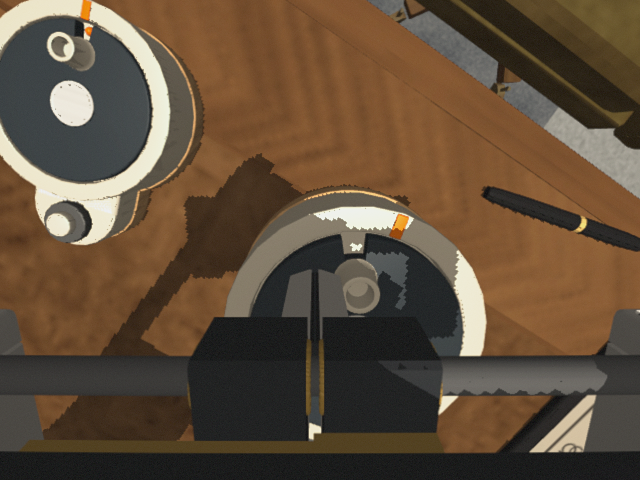

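The notch at (353,243) is nearing the tab at (400,226), about 17–18° to go. I'll push on, then measure.

Request:
servo_tool --pt "0.01 0.025 0 0 0 0.04 0" --pt "0.02 0.045 0 0 0 0.07 0" --pt "0.03 0.065 0 0 0 0.105 0" --pt "0.035 0.09 0 0 0 0.14 0" --pt "0.04 0.1 0 0 0 0.16 0" --pt "0.04 0.1 0 0 0 0.16 0" --pt "0.04 0.1 0 0 0 0.16 0"

```text
time: 6.93
tool_pos: [0.6148, -0.0315, 0.1256]
ee_rot: [-3.141, -0.001, 0.308]
wrist_force: [0.7, 3.6, -0.3]
width: 0.0004
finger_force: 1.5
```

Run:
```python
from h import *
for n,p,z in[]:pass
rows([(*ring(t,.038,.0225),.125,t) for t in (18,15,14,13,12)])
im=snap("wrist")[:,:,::-1]
cv2.imwrite("pics/w4.png",cv2.resize(im[180:330,220:500],None,fx=2.8,fy=2.8,interpolation=cv2.INTER_CUBIC))
```

```text
t 6.93 pos [ 0.6148 -0.0315  0.1256] yaw 17.6 F [ 0.7  3.6 -0.3]
[0.002, 0.004, 0.006, -0.0, -0.001, -0.004]
[0.014, 0.024, 0.006, -0.0, -0.001, 0.029]
[0.017, 0.031, 0.006, -0.0, -0.001, 0.04]
[0.021, 0.038, 0.006, -0.0, -0.001, 0.051]
[0.024, 0.045, 0.006, -0.0, -0.001, 0.063]
```

View pics/w4.png

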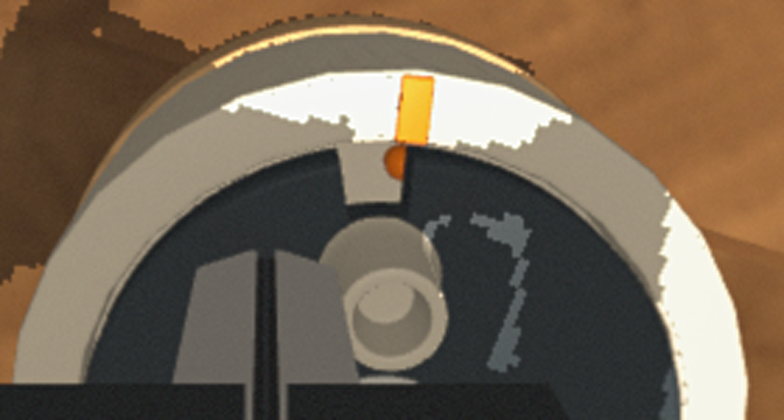

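Run:
```python
from h import *
for n,p,z in[("notchL",(340,150),.0985),("notchR",(407,152),.0985),("pinL",(384,162),.084),("tabin",(413,143),.092),("tabout",(417,77),.092),("noz",(395,310),.1205)]:
    q=wz((220+p[0]/2.8,180+p[1]/2.8),z);d=q[:2]-C;print(n,np.round(q,4),np.degrees(np.arctan2(d[1],d[0])),np.hypot(*d))
```

```text
notchL [ 0.6442 -0.0376  0.0985] 25.21035019705905 0.06431928215966078
notchR [ 0.6476 -0.0498  0.0985] 13.882290607481279 0.06349849941069513
pinL [ 0.6416 -0.049   0.084 ] 16.058662723125266 0.05780980307589564
tabin [ 0.6485 -0.0516  0.092 ] 12.083760625606882 0.06389928964425043
tabout [ 0.6609 -0.048   0.092 ] 12.779330656833075 0.07684240324140401
noz [ 0.6246 -0.0526  0.1205] 17.7681260087911 0.04050473067825723
```

Request:
servo_tool --pt "0.008 0.017 0 0 0 0.026 0" --pt "0.016 0.034 0 0 0 0.052 0" --pt "0.023 0.05 0 0 0 0.077 0" --pt "0.023 0.05 0 0 0 0.077 0" --pt "0.023 0.05 0 0 0 0.077 0"

```text
time: 7.4
tool_pos: [0.6184, -0.0361, 0.1256]
ee_rot: [3.142, -0.001, 0.186]
wrist_force: [1.2, 3.2, 0.4]
width: 0.0003
finger_force: 1.4
```

Run:
```python
from h import *
rows([])
im=snap("wrist")[:,:,::-1]
cv2.imwrite("pics/w5.png",cv2.resize(im[180:330,220:500],None,fx=2.8,fy=2.8,interpolation=cv2.INTER_CUBIC))
```

```text
t 7.4 pos [ 0.6184 -0.0361  0.1256] yaw 10.7 F [1.2 3.2 0.4]
```

View pics/w5.png

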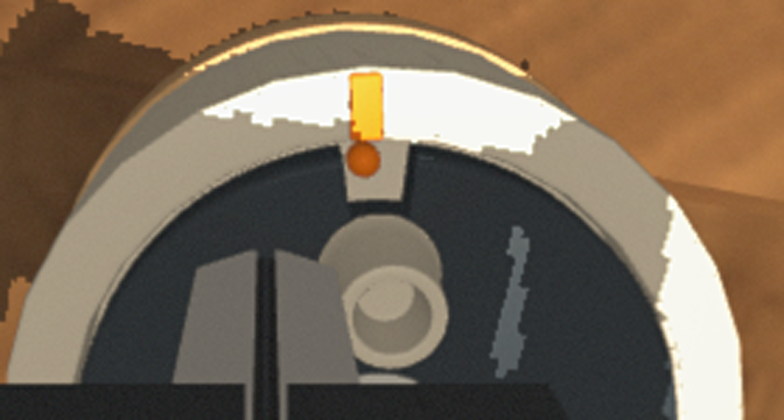

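Pin at x≈363, notch 340–410 (centre 375): the pin is inside the notch but off-centre, so I'll quantify it.

Run:
```python
from h import *
for n,p,z in[("notchL",(341,146),.0985),("notchR",(410,146),.0985),("notchLi",(348,199),.0985),("notchRi",(403,200),.0985),("pin",(363,160),.084),("pinL",(346,160),.083),("pinR",(380,160),.083),("tabin",(368,138),.092),("tabout",(367,74),.092),("noz",(395,310),.1205),("lidL",(84,340),.0985),("lidR",(664,300),.0985)]:
    q=wz((220+p[0]/2.8,180+p[1]/2.8),z);d=q[:2]-C;print(n,np.round(q,4),np.degrees(np.arctan2(d[1],d[0])),np.hypot(*d))
```

```text
notchL [ 0.6476 -0.0457  0.0985] 17.412127584722263 0.06458247464213442
notchR [ 0.65   -0.0584  0.0985] 5.853441359712976 0.06435416438402713
notchLi [ 0.6377 -0.0491  0.0985] 17.108931956372533 0.05410047136544628
notchRi [ 0.6394 -0.0594  0.0985] 5.9451084596275106 0.0537347323127033
pin [ 0.6424 -0.0524  0.084 ] 12.613185893609282 0.05783514876894946
pinL [ 0.6416 -0.0491  0.083 ] 15.96733887322362 0.05780187559078218
pinR [ 0.6429 -0.0559  0.083 ] 9.0669702121158 0.05757249016022091
tabin [ 0.6487 -0.0513  0.092 ] 12.340755066488095 0.06422789872325554
tabout [ 0.661  -0.0485  0.092 ] 12.432106092939224 0.07678566350069845
noz [ 0.6255 -0.0582  0.1205] 9.785938803391062 0.04012767791314098
lidL [ 0.5997 -0.0037  0.0985] 77.40991031095774 0.06278420568000158
lidR [ 0.629  -0.1142  0.0985] -48.85079200109296 0.06527996677452173
```

The notch is 1° (1 mm) from the pin, within tolerance. I'll back off, lift and move over the pad.

Run:
```python
from h import *
rows([(.586,-.065,.155,10.7),(.586,-.065,.12,10.7)])
```

```text
t 7.45 pos [ 0.6184 -0.0361  0.1256] yaw 10.6 F [ 0.6  3.1 -0.1]
[-0.371, 0.224, -0.294, 0.0, -0.0, -0.001]
[-0.371, 0.224, 0.056, 0.0, -0.0, -0.001]
```

Request:
servo_tool --pt "0 -0.06 0 0 0 0 0" --pt "0 -0.06 0 0 0 0 0" --pt "0 -0.06 -0.3 0 0 0 0" --pt "0 -0.06 -0.3 0 0 0 0" --pt "0 -0.06 -0.3 0 0 0 0"

```text
time: 7.87
tool_pos: [0.6182, -0.031, 0.1574]
ee_rot: [3.139, -0.004, 0.184]
wrist_force: [0.2, -0.5, 0.1]
width: 0.0005
finger_force: 0.0
```

Run:
```python
from h import *
rows([(.586,-.065,.155,10.7),(.586,-.065,.12,10.7)])
```

```text
t 7.87 pos [ 0.6182 -0.031   0.1574] yaw 10.5 F [ 0.2 -0.5  0.1]
[-0.379, 0.275, 0.023, 0.002, -0.003, -0.002]
[-0.38, 0.274, 0.373, 0.002, -0.003, -0.002]
```

Request:
servo_tool --pt "-0.38 0.275 0 0 0 0 0" --pt "-0.38 0.275 0 0 0 0 0" --pt "-0.38 0.275 0.1 0 0 0 0" --pt "-0.38 0.275 0.2 0 0 0 0" --pt "-0.38 0.275 0.3 0 0 0 0" --pt "-0.38 0.275 0.35 0 0 0 0" --pt "-0.38 0.275 0.35 0 0 0 0" --pt "-0.38 0.275 0.35 0 0 0 0"

```text
time: 8.53
tool_pos: [0.5848, -0.0638, 0.1193]
ee_rot: [-3.141, 0.002, 0.185]
wrist_force: [0.4, 0.7, -0.3]
width: 0.0008
finger_force: 0.0
```

Request:
servo_tool --pt "0 0 0.02 0 0 0 0" --pt "0 0 0.04 0 0 0 0" --pt "0 0 0.06 0 0 0 0" --pt "0 0 0.07 0 0 0 0" --pt "0 0 0.07 0 0 0 0"

```text
time: 8.95
tool_pos: [0.5854, -0.0643, 0.1144]
ee_rot: [3.141, -0.002, 0.184]
wrist_force: [-0.4, 0.6, 2.4]
width: -0.0003
finger_force: 1.6
```

Request:
servo_tool --pt "0 0 0.01 0 0 0 0" --pt "0 0 0.02 0 0 0 0" --pt "0 0 0.03 0 0 0 0" --pt "0 0 0.03 0 0 0 0"

```text
time: 9.28
tool_pos: [0.5854, -0.0643, 0.1107]
ee_rot: [3.141, -0.002, 0.184]
wrist_force: [0.5, -0.2, 4.6]
width: 0.0004
finger_force: 2.1
```

It's sliding down at about 4 N, as the seal should; continuing.

Request:
servo_tool --pt "0 0 0.01 0 0 0 0" --pt "0 0 0.02 0 0 0 0" --pt "0 0 0.03 0 0 0 0" --pt "0 0 0.03 0 0 0 0"

```text
time: 9.62
tool_pos: [0.5854, -0.0643, 0.1092]
ee_rot: [3.141, -0.002, 0.184]
wrist_force: [-0.7, 1.2, 9.1]
width: 0.0004
finger_force: 4.7
```

Request:
servo_tool --pt "0 0 0.01 0 0 0 0" --pt "0 0 0.02 0 0 0 0" --pt "0 0 0.02 0 0 0 0"

```text
time: 9.87
tool_pos: [0.5855, -0.0643, 0.1091]
ee_rot: [3.141, -0.003, 0.184]
wrist_force: [-3.8, 1.3, 16.1]
width: 0.0006
finger_force: 7.9
```

The lid stops hard at TCP z 0.109, meaning a tip height of 0.092 (flush). I'll lift and check from above before pressing the button.

Request:
servo_tool --pt "0 0 -0.15 0 0 0 0" --pt "0 0 -0.4 0 0 0 0" --pt "0 0 -0.8 0 0 0 0" --pt "0 0 -0.8 0 0 0 0" --pt "0 0 -0.8 0 0 0 0"

```text
time: 10.28
tool_pos: [0.5858, -0.0649, 0.1875]
ee_rot: [3.139, -0.003, 0.184]
wrist_force: [-0.5, -0.0, 0.4]
width: 0.0005
finger_force: 0.0
```

Run:
```python
from h import *
rows([(.4845,-.0895,.16,10.5),(.4845,-.0895,.11,10.5)])
snap("wrist","w6.png")
```

```text
t 10.28 pos [ 0.5858 -0.0649  0.1875] yaw 10.5 F [-0.5 -0.   0.4]
[-1.041, 0.056, 0.272, 0.001, -0.002, 0.0]
[-1.043, 0.055, 0.772, 0.001, -0.002, 0.0]
```

View pics/w6.png

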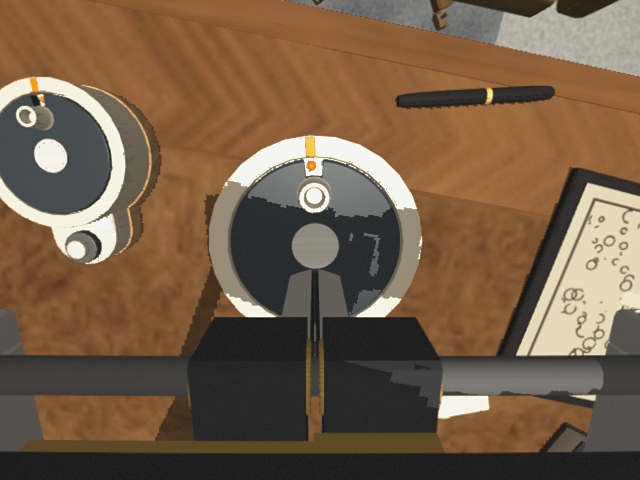

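The lid is flush inside the rim with the pin at (311,167) showing in the notch. On to the button.

Request:
servo_tool --pt "-1 0.055 0.1 0 0 0 0" --pt "-1 0.055 0.1 0 0 0 0" --pt "-1 0.055 0.2 0 0 0 0" --pt "-1 0.055 0.5 0 0 0 0" --pt "-1 0.055 0.7 0 0 0 0" --pt "-1 0.055 0.75 0 0 0 0" --pt "-1 0.055 0.75 0 0 0 0"

```text
time: 10.92
tool_pos: [0.4846, -0.0875, 0.1067]
ee_rot: [-3.138, 0.008, 0.184]
wrist_force: [0.1, 0.1, -0.2]
width: 0.0007
finger_force: 0.0
```

Request:
servo_tool --pt "-0.04 0 0.02 0 0 0 0" --pt "-0.04 0 0.05 0 0 0 0" --pt "-0.04 0 0.05 0 0 0 0" --pt "-0.04 0 0.05 0 0 0 0"

```text
time: 11.25
tool_pos: [0.4842, -0.089, 0.1064]
ee_rot: [3.141, -0.001, 0.184]
wrist_force: [0.6, -0.1, -0.5]
width: 0.0
finger_force: 0.0
```

Request:
servo_tool --pt "0 0 0.03 0 0 0 0" --pt "0 0 0.06 0 0 0 0" --pt "0 0 0.08 0 0 0 0" --pt "0 0 0.09 0 0 0 0" --pt "0 0 0.1 0 0 0 0" --pt "0 0 0.1 0 0 0 0"

```text
time: 11.75
tool_pos: [0.4847, -0.089, 0.1008]
ee_rot: [3.139, -0.004, 0.184]
wrist_force: [-7.5, 3.1, 21.6]
width: 0.0003
finger_force: 10.9
```

Request:
servo_tool --pt "0 0 0.01 0 0 0 0" --pt "0 0 0.02 0 0 0 0" --pt "0 0 0.02 0 0 0 0" --pt "0 0 0.02 0 0 0 0"

```text
time: 12.08
tool_pos: [0.4848, -0.089, 0.1007]
ee_rot: [3.139, -0.004, 0.184]
wrist_force: [-11.3, 3.2, 29.8]
width: 0.0007
finger_force: 14.6
```

Hard stop at tip height 0.0837, only about 1.3 mm of travel, so something else is probably in contact. I'll lift and look.

Request:
servo_tool --pt "0 0 -0.1 0 0 0 0" --pt "-0.4 0 -0.6 0 0 0 0" --pt "-0.7 0 -0.8 0 0 0 0" --pt "-0.9 0 -0.8 0 0 0 0" --pt "-0.9 0 -0.8 0 0 0 0" --pt "-0.9 0 -0.8 0 0 0 0"

```text
time: 12.58
tool_pos: [0.3952, -0.1056, 0.1746]
ee_rot: [3.14, -0.003, 0.183]
wrist_force: [-0.0, 0.5, -0.6]
width: 0.0002
finger_force: 0.0
```

Run:
```python
from h import *
rows([])
im=snap("wrist")[:,:,::-1]
print(robot.find_in("start_button_top","wrist")[:2])
cv2.imwrite("pics/w7.png",cv2.resize(im[120:340,170:470],None,fx=2.6,fy=2.6,interpolation=cv2.INTER_CUBIC))
```

```text
t 12.58 pos [ 0.3952 -0.1056  0.1746] yaw 10.5 F [-0.   0.5 -0.6]
[{'extent': [315.3, 112.6, 35.0, 33.2], 'conf': 0.68}]
```

View pics/w7.png

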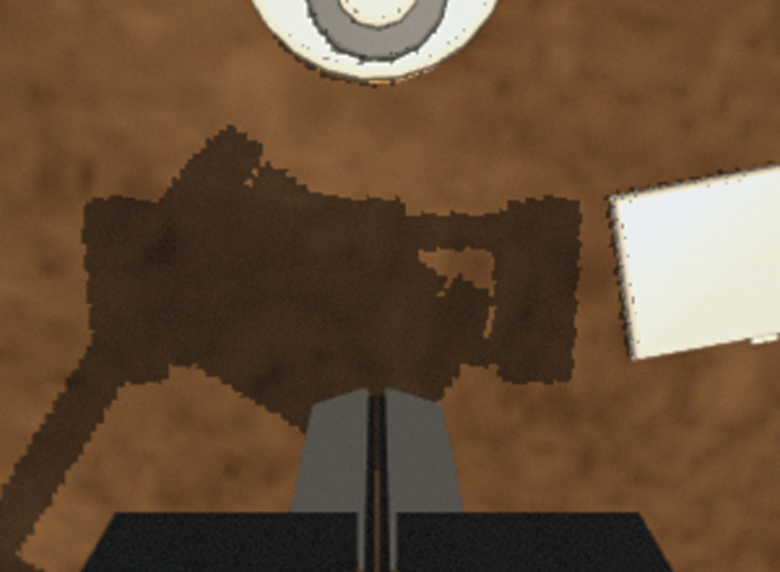

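```bash
cat >> h.py <<'E'
def corner_row(B,a=24,b=24):
    "row that tilts the closed fingers (from tool-down) so that the corner (-8,-12.5,17) mm meets B"
    o=robot.get_obs();R0=Ro.from_euler("xyz",[np.pi,0,np.radians(10.5)]);rv=np.radians([-a,b,0])
    R=R0*Ro.from_rotvec(rv);k=np.array([-.008,-.0125,.017])
    t=np.array(B)-R.apply(k)
    print("row",np.round(R0.inv().apply(t-o["tool_pos"])/.1,3),np.round(rv/(np.pi/2),3),"tcp",np.round(t,4))
    for s in[(-8,-12.5),(8,-12.5),(-8,12.5),(8,12.5)]: print(s,np.round(R.apply([s[0]/1e3,s[1]/1e3,.017])+t,4))
E
python3 - <<'E'
from h import *
q=wz((315.3,112.6),.085);print(q)
im=snap("wrist").astype(int);g=cv2.cvtColor(im.astype(np.uint8),cv2.COLOR_RGB2GRAY)
print("col",g[70:165:3,315]);print("row",g[112,270:362:3])
corner_row((.4845,-.0895,.095))
E
```

```text
[ 0.48579185 -0.08913087  0.085     ]
col [ 75  76 221 235 237  78 141 140 139 230 233 234 235 234 235 235 235 234
 233 230 100 142 142 142  82 237 227 140  83  85  87  85]
row [235 234 234 234 235 235 127 128 136 138 151 225 234 233 235 235 234 235
 235 234 233 124 145 142 124 237 235 235 235 235 234]
row [0.9   0.051 0.551] [-0.267  0.267  0.   ] tcp [ 0.4848 -0.0936  0.1172]
(-8, -12.5) [ 0.4845 -0.0895  0.095 ]
(8, -12.5) [ 0.4986 -0.0855  0.1013]
(-8, 12.5) [ 0.4866 -0.1124  0.1049]
(8, 12.5) [ 0.5007 -0.1084  0.1112]
```

Request:
servo_tool --pt "0.3 0.02 0.1 -0.06 0.06 0 0" --pt "0.6 0.02 0.1 -0.11 0.11 0 0" --pt "0.88 0.02 0.1 -0.165 0.165 0 0" --pt "0.88 0.02 0.2 -0.22 0.22 0 0" --pt "0.88 0.02 0.35 -0.267 0.267 0 0" --pt "0.88 0.02 0.45 -0.267 0.267 0 0" --pt "0.88 0.02 0.5 -0.267 0.267 0 0" --pt "0.88 0.02 0.5 -0.267 0.267 0 0" --pt "0.88 0.02 0.5 -0.267 0.267 0 0"

```text
time: 13.48
tool_pos: [0.4842, -0.0919, 0.1256]
ee_rot: [2.696, -0.408, 0.277]
wrist_force: [-0.1, 0.9, 0.1]
width: 0.0003
finger_force: 0.0
```

```bash
cat >> h.py <<'E'
def tipgo(B=None):
    o=robot.get_obs();R=Ro.from_euler("xyz",o["ee_rot"]);c=o["tool_pos"]+R.apply([-.008,-.0125,.017])
    print("t",o["time"],"corner",np.round(c,4),"F",np.round(o["wrist_force"],1))
    if B is not None: print("shift to B",np.round(R.inv().apply(np.array(B)-c)/.1,3))
    print("10 mm down:",np.round(R.inv().apply([0,0,-.01])/.1,3))
E
python3 -c "
from h import *
tipgo((.482,-.0866,.087))"
```

```text
t 13.4833 corner [ 0.484  -0.0878  0.1034] F [-0.1  0.9  0.1]
shift to B [-0.08  -0.078  0.123]
10 mm down: [-0.04  -0.04   0.083]
```

Request:
servo_tool --pt "-0.03 -0.03 0.05 0 0 0 0" --pt "-0.06 -0.06 0.1 0 0 0 0" --pt "-0.08 -0.08 0.123 0 0 0 0" --pt "-0.085 -0.085 0.14 0 0 0 0" --pt "-0.09 -0.09 0.15 0 0 0 0" --pt "-0.09 -0.09 0.15 0 0 0 0" --pt "-0.09 -0.09 0.15 0 0 0 0"

```text
time: 14.07
tool_pos: [0.4806, -0.0901, 0.1047]
ee_rot: [2.696, -0.407, 0.278]
wrist_force: [-0.8, -0.1, 3.0]
width: 0.0002
finger_force: 1.2
```

```bash
python3 -c "
from h import *
tipgo()"
```

```text
t 14.0667 corner [ 0.4803 -0.0861  0.0825] F [-0.8 -0.1  3. ]
10 mm down: [-0.04  -0.04   0.083]
```

Below the earlier stop now, with only the spring's 3 N. Pressing through to the end of travel.

Request:
servo_tool --pt "-0.008 -0.008 0.017 0 0 0 0" --pt "-0.016 -0.016 0.033 0 0 0 0" --pt "-0.02 -0.02 0.042 0 0 0 0" --pt "-0.02 -0.02 0.042 0 0 0 0" --pt "-0.02 -0.02 0.042 0 0 0 0"

```text
time: 14.48
tool_pos: [0.482, -0.0905, 0.1018]
ee_rot: [2.693, -0.411, 0.279]
wrist_force: [-2.6, -0.6, 8.2]
width: 0.0006
finger_force: 3.9
```

```bash
python3 -c "
from h import *
tipgo()"
```

```text
t 14.4833 corner [ 0.4818 -0.0865  0.0796] F [-2.6 -0.6  8.2]
10 mm down: [-0.04  -0.04   0.083]
```

Request:
servo_tool --pt "-0.008 -0.008 0.017 0 0 0 0" --pt "-0.008 -0.008 0.017 0 0 0 0" --pt "-0.008 -0.008 0.017 0 0 0 0"

```text
time: 14.73
tool_pos: [0.483, -0.0907, 0.1015]
ee_rot: [2.691, -0.413, 0.281]
wrist_force: [-4.3, 0.2, 12.5]
width: 0.0005
finger_force: 6.0
```

Request:
servo_tool --pt "0.06 0.06 -0.12 0 0 0 0" --pt "0.2 0.2 -0.41 0 0 0 0" --pt "0.4 0.4 -0.83 0 0 0 0" --pt "0.4 0.4 -0.83 0 0 0 0" --pt "0.4 0.4 -0.83 0 0 0 0" --pt "0.4 0.4 -0.83 0 0 0 0"

```text
time: 15.23
tool_pos: [0.4804, -0.09, 0.1965]
ee_rot: [2.698, -0.406, 0.277]
wrist_force: [0.7, 0.6, -0.4]
width: 0.0007
finger_force: 0.0
```

```bash
python3 -c "
from h import *
tipgo()"
```

```text
t 15.2333 corner [ 0.4801 -0.0859  0.1743] F [ 0.7  0.6 -0.4]
10 mm down: [-0.039 -0.039  0.083]
```

```bash
python3 -c "
from h import *
print(robot.close_job())"
```

```text
the job is handed in; nothing more can be done
None
```

The job is handed in at about 15 s of the 64 s allowed, with no verdict returned: I turned the lid until its notch met the pin, pressed it down to a hard stop at 92 mm (flush), then pressed the start button to the end of its travel; the first button press stopped about 1 mm down at up to 30 N, probably on the grey ring round it, so I repeated it with a tilted fingertip.

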